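Sort rotor adapter sleeves through the go/no-go gauge

TASK

Sort the three white adapter sleeves with the gauge that is fitted at the mouth of the pass bay: push every sleeve that fits right through its jaws until it stands wholly inside the bay, and move every sleeve that is too wide for it wholly inside the open-fronted reject pen. Slide the sleeves upright along the worktop, never lifting one or tipping it over, and leave the bottle, beaker and vial rack where they are.

Things in the scene. Friction and masses are not known exactly. Their poses are not given: they have to be found in the camera images.
- sleeve_small: white plastic adapter sleeve standing upright: cylinder 38 mm outer diameter, 55 mm tall, dark bore drawn in its top (closed, nothing enters it); the three sleeves differ only in diameter (38, 45, 52 mm) and stand in any order. Origin: centre of its underside; z up
- sleeve_mid: white plastic adapter sleeve standing upright: cylinder 45 mm outer diameter, 55 mm tall, dark bore drawn in its top (closed, nothing enters it); the three sleeves differ only in diameter (38, 45, 52 mm) and stand in any order. Origin: centre of its underside; z up
- sleeve_large: white plastic adapter sleeve standing upright: cylinder 52 mm outer diameter, 55 mm tall, dark bore drawn in its top (closed, nothing enters it); the three sleeves differ only in diameter (38, 45, 52 mm) and stand in any order. Origin: centre of its underside; z up
- gauge_narrow: fixed aluminium gauge: two jaws 15 mm high; a lead-in 82 mm wide at its mouth (local x 0 to 35 mm) narrows to a straight throat 41.5 mm wide (x 35 to 50 mm); floor is the worktop. Origin: middle of the mouth; x = way through. Either gauge may be the fitted one: its origin is 50 mm before the bay's; the other is a spare parked 135 mm past the bay's origin, behind the bay, unused
- gauge_wide: fixed aluminium gauge: two jaws 15 mm high; a lead-in 89 mm wide at its mouth (local x 0 to 35 mm) narrows to a straight throat 48.5 mm wide (x 35 to 50 mm); floor is the worktop. Origin: middle of the mouth; x = way through. Either gauge may be the fitted one: its origin is 50 mm before the bay's; the other is a spare parked 135 mm past the bay's origin, behind the bay, unused
- bay: fixed pass bay, a steel pen of 8 mm thick, 15 mm high walls; inside 110 mm wide (y) and 120 mm long (x from 0 to 120 mm), its only way in at worktop level is through the gauge at x = 0. Origin: centre of that mouth, on the worktop; x points into the bay
- pen: fixed reject pen, steel walls 8 mm thick and 15 mm high on three sides, open on its -x side (towards the robot), floor level with the worktop; inside 190 mm wide (y) and 95 mm deep (x from -47.5 to 47.5 mm). Origin: centre of its floor
- bottle: bystander: closed amber bottle, 68 mm diameter, 150 mm tall, origin under its centre
- beaker: bystander: open glass beaker, 72 mm diameter, 85 mm tall, origin under its centre
- rack: bystander: white rack of capped vials, 190 x 85 mm, 97 mm tall, origin under its centre
Not all that is in view belongs to the job. Leave any orange or purple look-alike of the sleeve_large alone.

How it is judged:
By the outcome, as a careful person would: the job done as asked, in the order asked, and still so for the second after the job is handed in, with the robot touching nothing.
It also fails if it takes over 72 s, if anything falls off the work surface, if the arm or the gripper's body presses on something with over 40 N, if the wrist force passes 120 N, or if a joint passes its speed limit or range.

ROBOT

A 6-joint arm with a two-finger parallel gripper is mounted at the origin on the work surface. World frame = base frame: x ahead of the robot, y to its left, z up, the work surface at z = 0. Lengths are in m, angles in rad, forces in N, time in s.
With the tool pointing down it reaches from about 0.325 to 0.75 m from the base axis. Payload 7.6 kg.
Tool frame: the origin (TCP) lies on the centre line of the jaws, within the pads' length; the fingertips stand 8 mm ahead of it and the grasp point (between the pads) lies 11 mm behind it (arm.tip_extent is the distance from the TCP to the fingertips, in m); z points along the fingers, y is the line along which they close (so a half turn about z gives the same grasp; the last joint's range is limited). The gripper opens to 85 mm and grips with 20 to 120 N. Pads are 22 mm wide; open, the fingers measure 114 mm over their backs; the gripper's body (76 mm by 85 mm) begins 54 mm behind the grasp point. The pads swing forward as they close: fully open they stand 13 mm farther back than shut.
Start: joints at [-1.264, 0.052, 1.401, -0, 1.689, -0.07], TCP at [0.193, -0.488, 0.239] pointing down, gripper open.
Joint ranges: [-2.9, 2.9], [-0.91, 2.17], [0.12, 2.37], [-1.06, 4.2], [0.26, 2.73], [-2.93, 2.93]. Speed limits (rad/s): [2.57, 2.57, 3.01, 3.14, 3.14, 3.14].

INTERFACE

Orientations are given as a unit quaternion [w, x, y, z].
In Python, from workcell import arm gives the robot as it stands. The module is installed in compiled form; this text tells all that it offers.
- The arm moves only by the tool send_rows, never from a script. Its argument "plan" is a list of rows, each a list of 7 numbers: the shift along the tool's x, y, z as a fraction of full scale, then the turn, a rotation vector about the tool's x, y, z as a fraction of full scale, then the opening, from 0 (shut) to 1 (fully open). A call has 1 to 5 rows; each row is the pose to reach, as a shift and turn from the pose commanded when the call began, along the tool's axes at that moment; what a row does not reach only later rows make up. Full scale, the value 1, is 0.2 m for a shift and 45 degrees for a turn. A row lasts 1/10 s, in which the tool goes at most 50 mm and 8.59 degrees, less where a joint would pass 70% of its speed; a pose out of reach is approached as far as the arm can. A call with a number of a shift or a turn outside -1 to 1 is refused whole. A call with a gripper value outside its range is refused whole. The fingers move at their own pace and stop on an object; the grip force is fixed at half the most. Time passes only in rows, so rows that repeat a pose let the fingers close. It gives the time, the measured TCP pose, the force, the opening and the grip force at its end, in the units of the state.
- arm.sense(): the state, without advancing time (a new reading comes with each control period).
- arm.get_image(name): name is "scene" or "side" or "wrist"; returns (picture, depth): 400x640x3 uint8, blue, green, red; 400x640 float32, m along the optical axis (not along the pixel's ray), 0 where there is no reading.
- arm.calibration(name): a dict with "K" (3x3 intrinsics, pixels), "rvec" (rotation vector, rad) and "tvec" (3), from world to camera coordinates, as OpenCV has them. Camera axes: x right, y down, z forward; pixel columns grow to the right and rows downward; lengths in m; the calibration is good to about 2 mm. A picture is of the moment at which its call begins: read the wrist's pose just before it. calibration takes no time and is no camera call; for the wrist camera it gives the pose at the moment of the call.
- arm.hand_in(): hands the job in; it is judged then, once.
The state is a dict: "time_s": time; "q": joint angles; "dq": joint speeds; "tau": joint torques, N m; "tool_pos": TCP position; "orientation": TCP orientation; "force": force on the tool from outside, world axes, zero at the start; "ft_torque": the same for the moment, N m; "finger_gap": finger opening in m; "finger_force": force on a finger pad.
Only numpy, scipy, OpenCV 4.12 (cv2) and the standard library are available. Lean on these libraries where they do the work, as an engineer would, in place of code of your own. Each camera call takes 0.05 s, during which the arm holds its last target. There are 200 camera calls.

## Working session

There is one attempt and no reset: what is moved stays moved. The work goes in short steps, Python scripts to look and compute and a tool call to move; the robot and the scene stay as the last step left them, time stands still between calls to the robot, and variables do not carry over. Pictures are saved under pics/ and viewed, at most 10 in all, crops included, and the job is handed in when it is done.

Besides the shell and the picture viewer there is one more tool, called after ">>>" as name(argument=value, ...), one argument or row to a line, values as JSON. send_rows: Moves the arm, as the interface text tells. Its arguments: {"type":"object","properties":{"plan":{"type":"array","items":{"type":"array","items":{"type":"number"}}}},"required":["plan"]}

```bash
mkdir -p pics
cat > h.py <<'E'
import numpy as np, cv2
from workcell import arm
def snap(n,f):
    c=arm.calibration(n); p,d=arm.get_image(n); cv2.imwrite('pics/%s.png'%f,p); np.savez('pics/%s.npz'%f,p=p,d=d,K=c['K'],r=np.array(c['rvec']),t=np.array(c['tvec'])); return p,d
def load(f): return np.load('pics/%s.npz'%f)
def cloud(f):
    s=load(f); d=s['d']; K=s['K']; v,u=np.mgrid[:400,:640]
    P=np.stack([(u-K[0,2])/K[0,0]*d,(v-K[1,2])/K[1,1]*d,d],-1)
    R=cv2.Rodrigues(s['r'])[0]; return (P-s['t'].ravel())@R
def onplane(f,u,v,z):
    s=load(f);R=cv2.Rodrigues(s['r'])[0];t=s['t'].ravel();C=-R.T@t
    r=R.T@np.linalg.inv(s['K'])@np.array([u,v,1.]);return C+r*(z-C[2])/r[2]
def topview(f,name,x0=.15,x1=.85,y0=-.55,y1=.55,sc=700):
    s=load(f);R=cv2.Rodrigues(s['r'])[0];
E
python3 - <<'E'
from h import *
a,_=snap('scene','s0');b,_=snap('side','d0')
print({k:np.round(v,3) for k,v in arm.sense().items()})
E
```

```text
{'time_s': np.float64(0.1), 'q': array([-1.264,  0.053,  1.402, -0.   ,  1.689, -0.07 ]), 'dq': array([ 0.001, -0.004, -0.002, -0.001,  0.   ,  0.   ]), 'tau': array([ 1.0000e-03, -3.8258e+01, -3.6099e+01, -0.0000e+00,  5.0000e-03,
       -0.0000e+00]), 'tool_pos': array([ 0.193, -0.488,  0.239]), 'orientation': array([-0.001,  0.982,  0.187, -0.   ]), 'force': array([-1.105, -0.379, -0.497]), 'ft_torque': array([ 0.01 ,  0.04 , -0.018]), 'finger_force': np.float64(0.0), 'finger_gap': np.float64(0.086)}
```

View pics/s0.png

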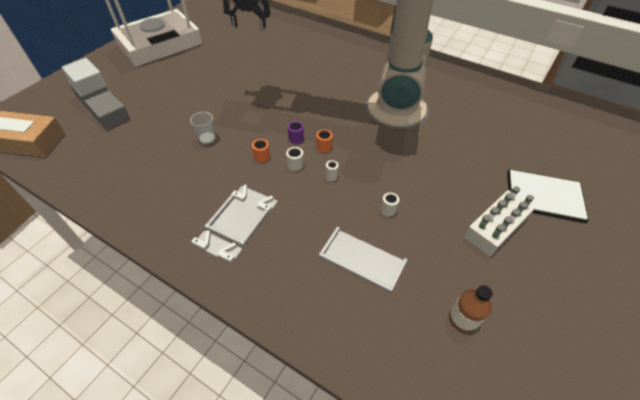

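View pics/d0.png

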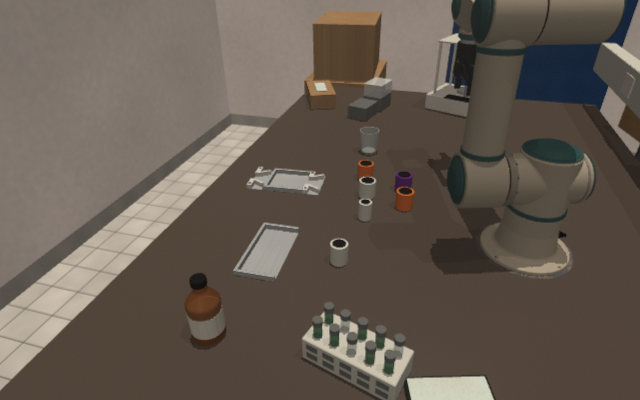

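The scene view shows white sleeves at (295,158), (332,170) and (390,204), with orange decoys at (261,150) and (325,141) and a purple one at (297,132). The bay is at (242,215), the fitted gauge at (255,197), the spare at (217,246) and the pen at (363,258). Next I measure them.

```bash
cat > m.py <<'E'
from h import *
import sys
from scipy.optimize import least_squares
def objs(f):
    s=load(f);P=cloud(f);d=s['d'];z=P[...,2]
    m=((z>.02)&(z<.07)&(d>0)&(P[...,0]>.2)&(P[...,0]<.8)&(abs(P[...,1])<.6)).astype(np.uint8)
    n,l,st,c=cv2.connectedComponentsWithStats(m)
    for i in range(1,n):
        if 40<st[i,4]<1500:
            q=P[l==i]; col=s['p'][l==i].mean(0).astype(int)
            w=q[(q[:,2]<.05)]
            top=q[q[:,2]>.052]
            r=[0,0,0]
            if len(w)>20:
                x0=[*q[:,:2].mean(0),.022]
                r=least_squares(lambda x:np.hypot(*(w[:,:2]-x[:2]).T)-x[2],x0,loss='soft_l1',f_scale=.002).x
            tc=(top[:,:2].max(0)+top[:,:2].min(0))/2 if len(top) else 0; te=np.ptp(top[:,:2],axis=0) if len(top) else 0
            print(f,np.round(c[i]),st[i,4],col,'fit',np.round(r,4),'zmax',q[:,2].max().round(3),'top',np.round(tc,3),np.round(te,3))
def top(fs,out,x0=.25,x1=.85,y0=-.45,y1=.45,sc=880):
    im=np.zeros((int((x1-x0)*sc),int((y1-y0)*sc),3),np.uint8)
    s=load(fs);R=cv2.Rodrigues(s['r'])[0];t=s['t'].reshape(3,1);K=s['K']
    # homography for z=0.015
    H=K@np.hstack([R[:,:2],R[:,2:]*.015+t])
    A=np.array([[0,-1/sc,x1],[-1/sc,0,y1],[0,0,1]])  # (col,row)->(x,y): x=x1-row/sc,y=y1-col/sc
    im=cv2.warpPerspective(s['p'],np.linalg.inv(H@A),im.shape[1::-1],flags=cv2.INTER_CUBIC)
    cv2.imwrite('pics/%s.png'%out,im)
E
python3 - <<'E'
from m import *
objs('s0');objs('d0')
top('s0','t0',.3,.75,-.45,.45,880)
E
```

```text
s0 [202. 121.] 107 [ 99 109 115] fit [ 0.491  -0.4772  0.0247] zmax 0.07 top [ 0.486 -0.486] [0.049 0.039]
s0 [295. 130.] 259 [80 47 75] fit [ 0.3346 -0.2194  0.0253] zmax 0.061 top [ 0.337 -0.219] [0.053 0.049]
s0 [205. 133.] 217 [119 128 131] fit [ 0.4937 -0.4731  0.0304] zmax 0.07 top [ 0.502 -0.463] [0.052 0.053]
s0 [324. 138.] 269 [ 46  75 127] fit [ 0.3204 -0.1181  0.0251] zmax 0.06 top [ 0.322 -0.117] [0.05  0.052]
s0 [260. 148.] 279 [ 46  75 128] fit [ 0.4652 -0.2654  0.0256] zmax 0.062 top [ 0.467 -0.265] [0.05  0.053]
s0 [294. 156.] 290 [110 123 128] fit [ 0.4387 -0.1537  0.0251] zmax 0.062 top [ 0.439 -0.153] [0.052 0.052]
s0 [331. 168.] 184 [117 131 136] fit [ 0.4217 -0.0302  0.018 ] zmax 0.06 top [ 0.423 -0.029] [0.037 0.036]
s0 [497. 224.] 1485 [170 186 190] fit [0.3626 0.4446 0.075 ] zmax 0.069 top [0.343 0.456] [0.202 0.131]
s0 [390. 202.] 277 [115 128 133] fit [0.4461 0.1744 0.0221] zmax 0.061 top [0.447 0.175] [0.045 0.042]
s0 [462. 319.] 342 [105 118 126] fit [0.6463 0.4645 0.0341] zmax 0.07 top [0.665 0.462] [0.034 0.065]
d0 [368. 143.] 208 [84 90 93] fit [ 0.4949 -0.4716  0.0314] zmax 0.07 top [ 0.493 -0.45 ] [0.063 0.033]
d0 [366. 177.] 498 [60 75 99] fit [ 0.4466 -0.1871  0.0588] zmax 0.061 top [ 0.453 -0.206] [0.077 0.163]
d0 [404. 188.] 554 [42 44 80] fit [ 0.3249 -0.1465  0.0529] zmax 0.058 top [ 0.328 -0.167] [0.064 0.159]
d0 [365. 207.] 216 [ 88  98 103] fit [ 0.4223 -0.0284  0.0185] zmax 0.057 top [ 0.421 -0.026] [0.035 0.039]
d0 [338. 249.] 356 [ 86  95 100] fit [0.4466 0.1759 0.0221] zmax 0.058 top [0.447 0.177] [0.043 0.041]
d0 [207. 327.] 644 [ 88  98 105] fit [0.6465 0.466  0.0341] zmax 0.07 top [0.642 0.476] [0.061 0.052]
```

View pics/t0.png

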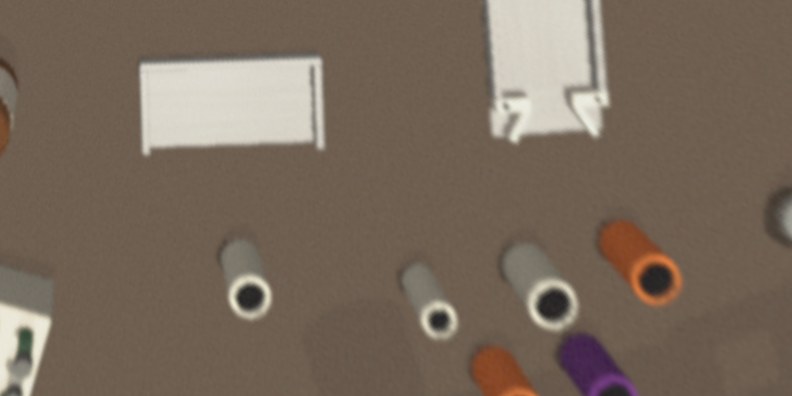

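The large sleeve (r≈25 mm) is at (0.438,-0.153), the small (r≈18) at (0.422,-0.029) and the mid (r≈22) at (0.4465,0.175). The fitted gauge's mouth is near top-view (548,130). I'll measure both throats in an enlarged rectified view.

Run:
```python
from m import *
top('s0','t1',.56,.86,-.28,-.06,1950)
top('d0','t2',.56,.86,-.28,-.06,1950)
a=cv2.imread('pics/t1.png');b=cv2.imread('pics/t2.png');print(a.shape)
c=np.hstack([a,b])[:, :];print(c.shape)
c=cv2.resize(c,(800,int(c.shape[0]*800/c.shape[1])));cv2.imwrite('pics/t12.png',c);print(c.shape)
```

```text
(584, 429, 3)
(584, 858, 3)
(544, 800, 3)
```

View pics/t12.png

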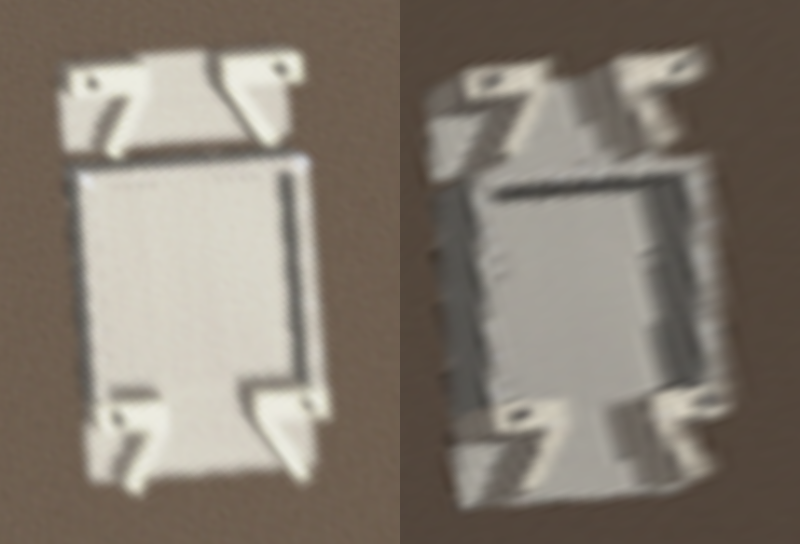

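Rectified at 1818 px/m, the fitted gauge (lower left) has its throat at columns 166–248, about 46 mm wide, and its mouth at 138–304, about 91 mm. The spare (upper) has its throat at 148–220, about 40 mm, and its mouth at about 85 mm. So the wide gauge looks to be the fitted one: small and mid pass, large is rejected. I'll move over the bay, turn the tool's y along the bay's x, and confirm with the wrist camera.

>>> send_rows(
  plan=[
    [0.2, -0.07, 0, 0, 0, -0.19, 1],
    [0.4, -0.14, 0, 0, 0, -0.38, 1],
    [0.6, -0.21, 0, 0, 0, -0.57, 1],
    [0.8, -0.28, 0, 0, 0, -0.76, 1],
    [1, -0.35, 0, 0, 0, -0.95, 1],
  ],
)

```text
time_s: 0.6
tool_pos: [0.3543, -0.3481, 0.239]
orientation: [-0.0, 0.845, 0.535, -0.0]
force: [0.7, -0.1, -0.6]
finger_gap: 0.0856
finger_force: 0.0
```

```bash
cat >> h.py <<'E'
def st():
    s=arm.sense();w,x,y,z=s['orientation'];from scipy.spatial.transform import Rotation as Q
    R=Q.from_quat([x,y,z,w]).as_matrix()
    print('t%.2f pos %s ydir %.2f deg zdir %s F %s gap %.4f ff %.1f q6 %.2f'%(s['time_s'],np.round(s['tool_pos'],4),np.degrees(np.arctan2(R[1,1],R[0,1])),np.round(R[:,2],3),np.round(s['force'],1),s['finger_gap'],s['finger_force'],s['q'][5]))
    return s,R
def goto(x,y,z,yd=None):
    s,R=st();d=R.T@(np.array([x,y,z])-s['tool_pos']);print('shift frac',np.round(d/.2,3))
    if yd is not None:
        a=np.degrees(np.arctan2(R[1,1],R[0,1]));print('turn z frac',-(yd-a)/45)
E
python3 -c "
from h import *
print(arm.tip_extent);goto(.55,-.17,.26,4.5)"
```

```text
0.008
t0.60 pos [ 0.3543 -0.3481  0.239 ] ydir -25.32 deg zdir [-0.  0. -1.] F [ 0.7 -0.1 -0.6] gap 0.0856 ff 0.0 q6 -0.41
shift frac [ 1.223  0.503 -0.105]
turn z frac -0.6627306052638389
```

>>> send_rows(
  plan=[
    [0.2, 0.1, 0, 0, 0, -0.17, 1],
    [0.4, 0.2, 0, 0, 0, -0.34, 1],
    [0.6, 0.3, 0, 0, 0, -0.5, 1],
    [0.8, 0.4, 0, 0, 0, -0.66, 1],
    [1, 0.5, 0, 0, 0, -0.66, 1],
  ],
)

```text
time_s: 1.1
tool_pos: [0.5313, -0.2111, 0.2389]
orientation: [-0.0, 0.68, 0.733, -0.0]
force: [0.0, -1.0, 0.3]
finger_gap: 0.0852
finger_force: 0.0
```

Run:
```python
from m import *
st();snap('wrist','w0');snap('scene','s1')
top('w0','tw',.52,.84,-.33,-.03,1800)
```

```text
t1.10 pos [ 0.5313 -0.2111  0.2389] ydir 4.25 deg zdir [-0.001  0.    -1.   ] F [ 0.  -1.   0.3] gap 0.0852 ff 0.0 q6 -0.52
```

View pics/w0.png

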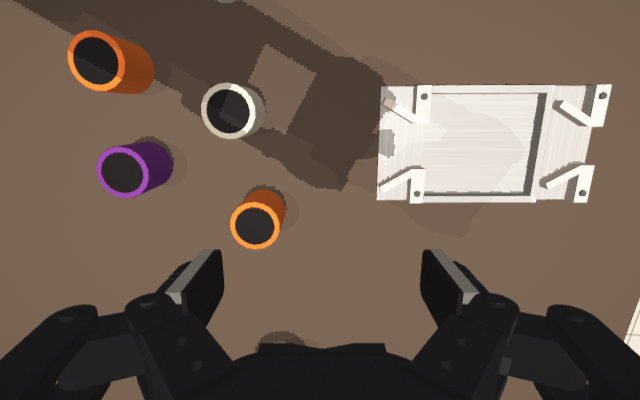

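The wrist view shows the bay at (380–590, 85–200), with the fitted gauge at left (jaws (405,105) and (405,185)) and the spare at right (580,100)–(570,180). I'll take an enlarged crop to measure the throats.

Run:
```python
from m import *
p=load('w0')['p'][75:215,370:620];cv2.imwrite('pics/w0c.png',cv2.resize(p,None,fx=3.2,fy=3.2,interpolation=cv2.INTER_CUBIC))
```

```text
(no output)
```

View pics/w0c.png

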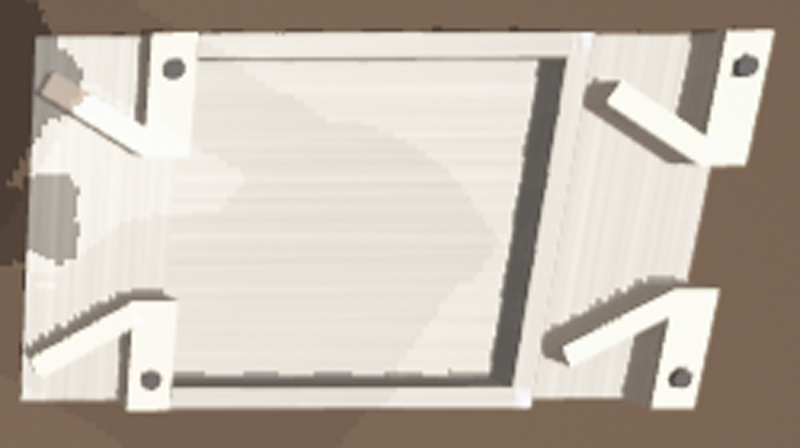

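The crop's edges are clear: fitted throat corners at (188,157)/(177,300) and spare throat corners at (743,165)/(718,290), with lead-in tips at (42,90)/(30,362).

Run:
```python
from m import *
g=lambda a,b,z=.015:onplane('w0',370+a/3.2-.3,75+b/3.2-.3,z)[:2]
fe=g(188,157),g(177,300);fs=g(138,153),g(135,300);se=g(743,165),g(718,290);ss=g(703,163),g(678,290)
for n,(a,b) in dict(fe=fe,fs=fs,se=se,ss=ss).items(): print(n,a.round(4),b.round(4),'w',np.hypot(*(a-b)).round(4),'mid',((a+b)/2).round(4))
m=(fe[0]+fe[1])/2;n=(se[0]+se[1])/2;d=n-m;print('axis deg',np.degrees(np.arctan2(d[1],d[0])),np.hypot(*d))
print('bay far outer',g(587,35),g(525,405),'holes f',g(174,68),g(150,380),'s',g(745,65),g(680,378))
a,b=g(174,68),g(150,380);a2,b2=g(745,65),g(680,378);e=(a2+b2-a-b)/2;print('hole axis',np.degrees(np.arctan2(e[1],e[0])),(a+b)/2)
# same corner in scene view
for f in ('w0',):
  P=cloud(f)
  for u,v in ((450,150),(500,150)): print(P[v,u])
objs('w0')
# pen from s0: points between .01 and .018
P=cloud('s1');z=P[...,2];k=(z>.009)&(z<.02)&(P[...,0]>.55)&(P[...,0]<.74)&(P[...,1]>.04)&(P[...,1]<.33)
q=P[k][:,:2].astype(np.float32);print(len(q),q.min(0),q.max(0));cv_=cv2.minAreaRect(q);print(cv_,cv2.boxPoints(cv_))
```

```text
fe [ 0.6411 -0.1518] [ 0.645  -0.1996] w 0.0479 mid [ 0.6431 -0.1757]
fs [ 0.6244 -0.1518] [ 0.6306 -0.2007] w 0.0493 mid [ 0.6275 -0.1762]
se [ 0.8255 -0.1405] [ 0.8293 -0.1822] w 0.0419 mid [ 0.8274 -0.1614]
ss [ 0.812  -0.1409] [ 0.8157 -0.1832] w 0.0425 mid [ 0.8139 -0.1621]
axis deg 4.4505901327478234 0.184878032954097
bay far outer [ 0.76321127 -0.10419585] [ 0.77332785 -0.22742685] holes f [ 0.63211268 -0.12426537] [ 0.64003425 -0.22837326] s [ 0.816709   -0.10940531] [ 0.82509521 -0.21367889]
hole axis 4.571126149386035 [ 0.63607346 -0.17631931]
[ 6.74525441e-01 -1.78767020e-01  6.52101753e-04]
[ 7.31182254e-01 -1.74592288e-01 -2.29955897e-04]
537 [0.5768441 0.0817678] [0.6843566  0.29107046]
((0.631048321723938, 0.18646588921546936), (0.10348033905029297, 0.2070210874080658), 1.452152967453003) [[0.5767016  0.28863198]
 [0.581948   0.08167738]
 [0.68539506 0.0842998 ]
 [0.68014866 0.2912544 ]]
```

Throat widths of 48 mm (fitted) and 42 mm (spare), 185 mm apart as specified, confirm that gauge_wide is fitted. The bay origin is (0.643,-0.176) at 4.5°. I'll start with the small sleeve.

```bash
cat >> h.py <<'E'
A=np.radians(4.5);O=np.array([.6431,-.1757]);BX=np.array([np.cos(A),np.sin(A)]);BY=np.array([-np.sin(A),np.cos(A)])
def b2w(u,v): return O+u*BX+v*BY
def w2b(x,y): d=np.array([x,y])-O; return d@BX,d@BY
E
python3 -c "
from h import *
goto(.4222,-.029,.12,4.5);goto(.4222,-.029,.015)
print(w2b(.4222,-.029),w2b(.4465,.175),w2b(.4385,-.153))"
```

```text
t1.20 pos [ 0.5328 -0.2088  0.2379] ydir 4.36 deg zdir [-0.001  0.002 -1.   ] F [-0.7  0.1 -0.2] gap 0.0854 ff 0.0 q6 -0.51
shift frac [ 0.937 -0.483  0.592]
turn z frac -0.0032136192606569795
t1.20 pos [ 0.5328 -0.2088  0.2379] ydir 4.36 deg zdir [-0.001  0.002 -1.   ] F [-0.7  0.1 -0.2] gap 0.0854 ff 0.0 q6 -0.51
shift frac [ 0.936 -0.482  1.117]
(np.float64(-0.2087090896783731), np.float64(0.1635793871049308)) (np.float64(-0.16847834294017774), np.float64(0.3650439671603023)) (np.float64(-0.2021882650087759), np.float64(0.03868275446165908))
```

>>> send_rows(
  plan=[
    [0.19, -0.1, 0.1, 0, 0, 0, 1],
    [0.38, -0.2, 0.25, 0, 0, 0, 1],
    [0.57, -0.3, 0.4, 0, 0, 0, 1],
    [0.76, -0.4, 0.5, 0, 0, 0, 1],
    [0.935, -0.48, 0.59, 0, 0, 0, 1],
  ],
)

```text
time_s: 1.7
tool_pos: [0.4191, -0.0318, 0.1195]
orientation: [-0.001, 0.682, 0.731, -0.001]
force: [-0.1, 0.1, 0.1]
finger_gap: 0.0852
finger_force: 0.0
```

```bash
python3 -c "
from h import *
snap('wrist','w1');from m import *;objs('w1')
goto(.4222,-.029,.015)"
```

```text
w1 [162. 282.] 64 [ 45  85 160] fit [ 0.3301 -0.1283  0.0389] zmax 0.052 top 0 0
w1 [215. 315.] 196 [ 36  81 158] fit [101.8962  -6.6225 101.7577] zmax 0.056 top [ 0.346 -0.119] [0.003 0.009]
w1 [334. 333.] 1422 [129 145 154] fit [ 0.4396 -0.1535  0.0256] zmax 0.055 top [ 0.434 -0.13 ] [0.018 0.005]
t1.75 pos [ 0.4151 -0.0278  0.1155] ydir 4.12 deg zdir [-0.01   0.004 -1.   ] F [-0.3  1.5 -2.7] gap 0.0856 ff 0.0 q6 -0.23
shift frac [-0.011  0.039  0.502]
```

View pics/w1.png

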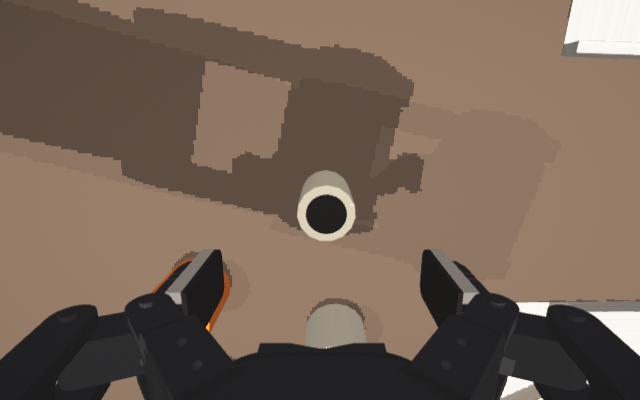

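The small sleeve's top is at (326,213), between the fingers (220 and 425), and the bottom one is the large sleeve. I'll check its position from this view.

```bash
python3 -c "
from h import *
print(onplane('w1',326,213,.055))
goto(.4222,-.029,.015,4.5)"
```

```text
[ 0.4222979  -0.02991545  0.055     ]
t1.75 pos [ 0.4151 -0.0278  0.1155] ydir 4.12 deg zdir [-0.01   0.004 -1.   ] F [-0.3  1.5 -2.7] gap 0.0856 ff 0.0 q6 -0.23
shift frac [-0.011  0.039  0.502]
turn z frac -0.008427876202850253
```

>>> send_rows(
  plan=[
    [0, 0, 0, 0, 0, 0, 1],
    [0, 0, 0.15, 0, 0, 0, 1],
    [0, 0, 0.3, 0, 0, 0, 1],
    [0, 0, 0.43, 0, 0, 0, 1],
    [0, 0, 0.5, 0, 0, 0, 1],
  ],
)

```text
time_s: 2.25
tool_pos: [0.4211, -0.0339, 0.0199]
orientation: [-0.0, 0.682, 0.731, -0.001]
force: [0.3, 0.4, -1.1]
finger_gap: 0.0853
finger_force: 0.0
```

>>> send_rows(
  plan=[
    [0, 0, 0, 0, 0, 0, 1],
    [0, 0, 0, 0, 0, 0, 1],
  ],
)

```text
time_s: 2.45
tool_pos: [0.4221, -0.0336, 0.0222]
orientation: [0.001, 0.682, 0.731, 0.0]
force: [0.0, 0.2, 0.0]
finger_gap: 0.0853
finger_force: 0.0
```

```bash
python3 -c "
from h import *
goto(.4222,-.0295,.015,4.5)"
```

```text
t2.45 pos [ 0.4221 -0.0336  0.0222] ydir 3.98 deg zdir [ 0.001 -0.    -1.   ] F [0.  0.2 0. ] gap 0.0853 ff 0.0 q6 -0.24
shift frac [0.021 0.002 0.036]
turn z frac -0.011609533537382285
```

>>> send_rows(
  plan=[
    [0.021, 0, 0.035, 0, 0, -0.011, 0.8],
    [0.021, 0, 0.035, 0, 0, -0.011, 0.6],
    [0.021, 0, 0.035, 0, 0, -0.011, 0.45],
    [0.021, 0, 0.035, 0, 0, -0.011, 0.3],
    [0.021, 0, 0.035, 0, 0, -0.011, 0.3],
  ],
)

```text
time_s: 2.95
tool_pos: [0.4215, -0.0286, 0.0149]
orientation: [0.001, 0.679, 0.735, 0.0]
force: [-0.4, 1.3, 3.5]
finger_gap: 0.0369
finger_force: 59.9
```

```bash
python3 -c "
from h import *
goto(*b2w(-.085,0),.015);goto(*b2w(.06,0),.015);snap('scene','s2');print(w2b(*arm.sense()['tool_pos'][:2]))
from m import *;objs('s2')"
```

```text
t2.95 pos [ 0.4215 -0.0286  0.0149] ydir 4.54 deg zdir [ 0.001 -0.    -1.   ] F [-0.4  1.3  3.5] gap 0.0369 ff 59.9 q6 -0.23
shift frac [-0.82   0.621  0.001]
t2.95 pos [ 0.4215 -0.0286  0.0149] ydir 4.54 deg zdir [ 0.001 -0.    -1.   ] F [-0.4  1.3  3.5] gap 0.0369 ff 59.9 q6 -0.23
shift frac [-0.821  1.346  0.002]
(np.float64(-0.20940165261170116), np.float64(0.16398658856336074))
s2 [202. 120.] 112 [ 99 109 115] fit [ 0.4916 -0.4733  0.028 ] zmax 0.07 top [ 0.485 -0.487] [0.051 0.039]
s2 [295. 130.] 258 [80 47 75] fit [ 0.3347 -0.2195  0.0256] zmax 0.062 top [ 0.335 -0.219] [0.05 0.05]
s2 [205. 133.] 214 [119 128 131] fit [ 0.4932 -0.4739  0.0314] zmax 0.07 top [ 0.501 -0.463] [0.056 0.049]
s2 [318. 139.] 58 [ 50  84 143] fit [ 0.3041 -0.1092  0.0429] zmax 0.058 top [ 0.327 -0.132] [0.035 0.021]
s2 [260. 148.] 285 [ 46  75 128] fit [ 0.4653 -0.2651  0.0255] zmax 0.062 top [ 0.465 -0.264] [0.053 0.05 ]
s2 [294. 156.] 287 [110 122 127] fit [ 0.4382 -0.1535  0.0255] zmax 0.061 top [ 0.439 -0.153] [0.053 0.051]
s2 [332. 171.] 149 [70 76 79] fit [ 0.4216 -0.0498  0.0373] zmax 0.07 top [ 0.435 -0.024] [0.083 0.025]
s2 [497. 224.] 1492 [169 186 190] fit [0.3621 0.4437 0.0753] zmax 0.07 top [0.343 0.456] [0.205 0.131]
s2 [390. 202.] 279 [115 128 132] fit [0.4455 0.1744 0.0224] zmax 0.059 top [0.448 0.175] [0.046 0.044]
s2 [462. 319.] 340 [105 118 126] fit [0.6459 0.4647 0.0343] zmax 0.07 top [0.663 0.463] [0.036 0.065]
```

>>> send_rows(
  plan=[
    [-0.01, 0.03, 0, 0, 0, 0, 0.3],
    [-0.04, 0.1, 0, 0, 0, 0, 0.3],
    [-0.08, 0.18, 0, 0, 0, 0, 0.3],
    [-0.13, 0.26, 0, 0, 0, 0, 0.3],
    [-0.18, 0.34, 0, 0, 0, 0, 0.3],
  ],
)

```text
time_s: 3.5
tool_pos: [0.4918, -0.0588, 0.0149]
orientation: [-0.001, 0.678, 0.735, -0.0]
force: [-9.0, 5.1, 14.0]
finger_gap: 0.0366
finger_force: 60.7
```

>>> send_rows(
  plan=[
    [-0.06, 0.07, 0, 0, 0, 0, 0.3],
    [-0.14, 0.12, 0, 0, 0, 0, 0.3],
    [-0.23, 0.16, 0, 0, 0, 0, 0.3],
    [-0.32, 0.19, 0, 0, 0, 0, 0.3],
    [-0.4, 0.21, 0, 0, 0, 0, 0.3],
  ],
)

```text
time_s: 4.0
tool_pos: [0.5405, -0.1355, 0.015]
orientation: [-0.0, 0.678, 0.735, 0.001]
force: [-0.6, 5.6, 7.3]
finger_gap: 0.0365
finger_force: 60.2
```

```bash
python3 -c "
from h import *
goto(*b2w(-.085,0),.015,4.5)"
```

```text
t4.00 pos [ 0.5405 -0.1355  0.015 ] ydir 4.55 deg zdir [ 0.001  0.001 -1.   ] F [-0.6  5.6  7.3] gap 0.0365 ff 60.2 q6 -0.39
shift frac [-0.24  0.07 -0.  ]
turn z frac 0.0011548602062975317
```

>>> send_rows(
  plan=[
    [-0.08, 0.03, 0, 0, 0, 0, 0.3],
    [-0.16, 0.05, 0, 0, 0, 0, 0.3],
    [-0.22, 0.07, 0, 0, 0, 0, 0.3],
    [-0.24, 0.07, 0, 0, 0, 0, 0.3],
    [-0.24, 0.07, 0, 0, 0, 0, 0.3],
  ],
)

```text
time_s: 4.5
tool_pos: [0.5583, -0.1829, 0.015]
orientation: [0.001, 0.679, 0.734, 0.0]
force: [2.7, -2.0, 3.3]
finger_gap: 0.0368
finger_force: 60.1
```

```bash
python3 -c "
from m import *
snap('wrist','w2');s,R=st();print(w2b(*s['tool_pos'][:2]))"
```

```text
t4.55 pos [ 0.5583 -0.1829  0.015 ] ydir 4.52 deg zdir [ 0.002 -0.001 -1.   ] F [ 1.2 -2.6  4.3] gap 0.0368 ff 60.1 q6 -0.46
(np.float64(-0.08513441106690416), np.float64(-0.00048112416413823673))
```

View pics/w2.png

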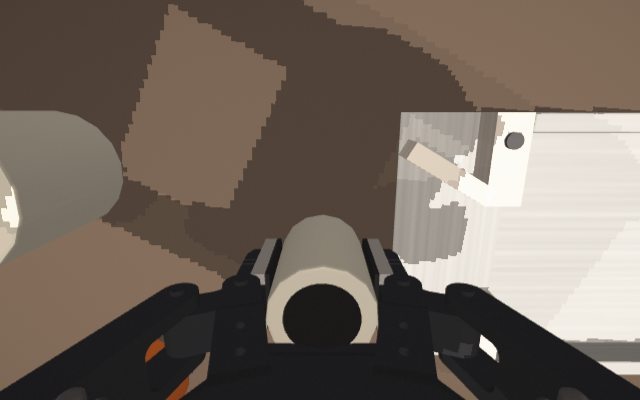

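The small sleeve is held centred at (321,317). The near jaw's throat edge runs along (490,206)–(521,206).

```bash
python3 -c "
from h import *
for p in ((321,317,.055),(490,206,.015),(521,206,.015),(514,141,.015)): print(np.round(w2b(*onplane('w2',*p)[:2]),4))"
```

```text
[-0.0848 -0.0019]
[-0.0128  0.0245]
[0.0004 0.0245]
[-0.0068  0.0519]
```

>>> send_rows(
  plan=[
    [0.006, 0.03, 0, 0, 0, 0, 0.3],
    [0.006, 0.08, 0, 0, 0, 0, 0.3],
    [0.006, 0.13, 0, 0, 0, 0, 0.3],
    [0.006, 0.18, 0, 0, 0, 0, 0.3],
    [0.006, 0.23, 0, 0, 0, 0, 0.3],
  ],
)

```text
time_s: 5.05
tool_pos: [0.6026, -0.1776, 0.015]
orientation: [-0.001, 0.679, 0.734, -0.001]
force: [-7.4, -0.9, 9.7]
finger_gap: 0.0368
finger_force: 60.8
```

>>> send_rows(
  plan=[
    [0, 0.05, 0, 0, 0, 0, 0.3],
    [0, 0.1, 0, 0, 0, 0, 0.3],
    [0, 0.15, 0, 0, 0, 0, 0.3],
    [0, 0.2, 0, 0, 0, 0, 0.3],
    [0, 0.25, 0, 0, 0, 0, 0.3],
  ],
)

```text
time_s: 5.55
tool_pos: [0.6526, -0.1736, 0.015]
orientation: [-0.001, 0.679, 0.734, -0.001]
force: [-6.7, -0.7, 9.8]
finger_gap: 0.037
finger_force: 60.8
```

>>> send_rows(
  plan=[
    [0, 0.06, 0, 0, 0, 0, 0.3],
    [0, 0.12, 0, 0, 0, 0, 0.3],
    [0, 0.18, 0, 0, 0, 0, 0.3],
    [0, 0.23, 0, 0, 0, 0, 0.3],
    [0, 0.25, 0, 0, 0, 0, 0.3],
  ],
)

```text
time_s: 6.05
tool_pos: [0.7028, -0.1695, 0.015]
orientation: [-0.0, 0.679, 0.735, -0.001]
force: [-8.5, -0.0, 9.5]
finger_gap: 0.0367
finger_force: 60.5
```

```bash
python3 -c "
from h import *
s,R=st();print(w2b(*s['tool_pos'][:2]));goto(*b2w(.062,.030),.015,4.5)"
```

```text
t6.05 pos [ 0.7028 -0.1695  0.015 ] ydir 4.54 deg zdir [-0.002 -0.001 -1.   ] F [-8.5 -0.   9.5] gap 0.0367 ff 60.5 q6 -0.37
(np.float64(0.05999380379437565), np.float64(0.0014756641475219452))
t6.05 pos [ 0.7028 -0.1695  0.015 ] ydir 4.54 deg zdir [-0.002 -0.001 -1.   ] F [-8.5 -0.   9.5] gap 0.0367 ff 60.5 q6 -0.37
shift frac [ 0.143  0.01  -0.   ]
turn z frac 0.0009701431675271661
```

>>> send_rows(
  plan=[
    [0.03, 0.01, 0, 0, 0, 0, 0.3],
    [0.07, 0.01, 0, 0, 0, 0, 0.3],
    [0.11, 0.01, 0, 0, 0, 0, 0.3],
    [0.14, 0.01, 0, 0, 0, 0, 0.3],
    [0.145, 0.01, 0, 0, 0, 0, 0.3],
  ],
)

```text
time_s: 6.55
tool_pos: [0.7029, -0.1402, 0.015]
orientation: [0.001, 0.678, 0.735, -0.0]
force: [1.2, -4.2, 4.7]
finger_gap: 0.037
finger_force: 60.4
```

>>> send_rows(
  plan=[
    [0, 0, 0, 0, 0, 0, 0.58],
    [0, 0, 0, 0, 0, 0, 0.58],
    [0, 0, 0, 0, 0, 0, 0.58],
    [0, 0, -0.05, 0, 0, 0, 0.58],
    [0, 0, -0.15, 0, 0, 0, 0.58],
  ],
)

```text
time_s: 7.05
tool_pos: [0.7014, -0.1401, 0.0426]
orientation: [-0.002, 0.679, 0.735, -0.001]
force: [-0.6, 0.0, 1.0]
finger_gap: 0.0495
finger_force: 0.0
```

>>> send_rows(
  plan=[
    [0, 0, -0.1, 0, 0, 0, 0.6],
    [0, 0, -0.25, 0, 0, 0, 0.8],
    [0, 0, -0.4, 0, 0, 0, 1],
    [0, 0, -0.5, 0, 0, 0, 1],
    [0, 0, -0.5, 0, 0, 0, 1],
  ],
)

```text
time_s: 7.55
tool_pos: [0.7042, -0.1408, 0.1496]
orientation: [0.003, 0.679, 0.735, 0.002]
force: [0.0, -0.0, -0.3]
finger_gap: 0.0851
finger_force: 0.0
```

```bash
python3 -c "
from m import *
snap('wrist','w3');snap('side','d3');objs('w3');objs('d3');print(w2b(*arm.sense()['tool_pos'][:2]))
goto(.446,.1745,.14,4.5)"
```

```text
w3 [ 11. 185.] 1194 [ 90 101 107] fit [ 0.4396 -0.154   0.0256] zmax 0.044 top 0 0
d3 [368. 143.] 204 [89 95 98] fit [ 0.4948 -0.4715  0.0313] zmax 0.07 top [ 0.493 -0.446] [0.063 0.032]
d3 [365. 168.] 225 [ 34  58 106] fit [ 0.4665 -0.263   0.0251] zmax 0.058 top [ 0.466 -0.26 ] [0.05  0.057]
d3 [285. 176.] 158 [85 94 98] fit [ 0.7033 -0.1399  0.0184] zmax 0.059 top [ 0.702 -0.139] [0.036 0.038]
d3 [404. 188.] 551 [45 47 84] fit [ 0.3239 -0.1466  0.053 ] zmax 0.059 top [ 0.328 -0.166] [0.064 0.153]
d3 [367. 185.] 268 [ 87  97 102] fit [ 0.4393 -0.1512  0.0251] zmax 0.059 top [ 0.439 -0.151] [0.051 0.053]
d3 [338. 249.] 353 [ 90 100 105] fit [0.4466 0.1758 0.022 ] zmax 0.058 top [0.447 0.177] [0.043 0.046]
d3 [207. 327.] 647 [ 93 103 111] fit [0.6466 0.466  0.0343] zmax 0.07 top [0.642 0.477] [0.061 0.05 ]
(np.float64(0.06206006097507462), np.float64(0.030487181347000753))
t7.65 pos [ 0.7026 -0.1404  0.1441] ydir 4.53 deg zdir [ 0. -0. -1.] F [ 0.5 -0.6 -0.4] gap 0.0853 ff 0.0 q6 -0.33
shift frac [ 1.671 -1.154  0.02 ]
turn z frac 0.0006905930652403451
```

The small sleeve stands upright in the bay at (0.703,-0.140). Next is the mid sleeve at (0.446,0.175).

>>> send_rows(
  plan=[
    [0.12, -0.08, 0, 0, 0, 0, 1],
    [0.29, -0.2, 0, 0, 0, 0, 1],
    [0.46, -0.32, 0, 0, 0, 0, 1],
    [0.63, -0.44, 0, 0, 0, 0, 1],
    [0.8, -0.56, 0, 0, 0, 0, 1],
  ],
)

```text
time_s: 8.15
tool_pos: [0.5761, 0.0113, 0.1418]
orientation: [-0.001, 0.679, 0.734, -0.001]
force: [1.0, 0.2, 0.4]
finger_gap: 0.086
finger_force: 0.0
```

>>> send_rows(
  plan=[
    [0.17, -0.12, 0, 0, 0, 0, 1],
    [0.34, -0.24, 0, 0, 0, 0, 1],
    [0.51, -0.36, 0, 0, 0, 0, 1],
    [0.68, -0.47, 0, 0, 0, 0, 1],
    [0.8, -0.55, 0, 0, 0, 0, 1],
  ],
)

```text
time_s: 8.65
tool_pos: [0.4535, 0.1623, 0.1422]
orientation: [-0.001, 0.678, 0.735, -0.001]
force: [0.3, 0.1, 0.3]
finger_gap: 0.0852
finger_force: 0.0
```

>>> send_rows(
  plan=[
    [0.04, -0.03, 0, 0, 0, 0, 1],
    [0.07, -0.04, 0, 0, 0, 0, 1],
    [0.07, -0.04, 0, 0, 0, 0, 1],
    [0.07, -0.04, 0, 0, 0, 0, 1],
  ],
)

```text
time_s: 9.05
tool_pos: [0.4475, 0.1736, 0.1439]
orientation: [-0.0, 0.679, 0.734, -0.0]
force: [0.6, -0.0, -0.2]
finger_gap: 0.086
finger_force: 0.0
```

```bash
python3 -c "
from m import *
goto(.4462,.1748,.015,4.5)"
```

```text
t9.05 pos [0.4475 0.1736 0.1439] ydir 4.48 deg zdir [-0.    -0.001 -1.   ] F [ 0.6 -0.  -0.2] gap 0.0860 ff 0.0 q6 0.22
shift frac [ 0.007 -0.005  0.644]
turn z frac -0.00045457480856365447
```

>>> send_rows(
  plan=[
    [0.006, -0.005, 0.1, 0, 0, 0, 1],
    [0.006, -0.005, 0.25, 0, 0, 0, 1],
    [0.006, -0.005, 0.4, 0, 0, 0, 1],
    [0.006, -0.005, 0.54, 0, 0, 0, 1],
    [0.006, -0.005, 0.6, 0, 0, 0, 1],
  ],
)

```text
time_s: 9.55
tool_pos: [0.4449, 0.1741, 0.0214]
orientation: [-0.001, 0.679, 0.734, -0.002]
force: [-0.3, -0.1, -0.2]
finger_gap: 0.0851
finger_force: 0.0
```

>>> send_rows(
  plan=[
    [0, 0, 0.045, 0, 0, 0, 1],
    [0, 0, 0.045, 0, 0, 0, 0.8],
    [0, 0, 0.045, 0, 0, 0, 0.6],
    [0, 0, 0.045, 0, 0, 0, 0.4],
    [0, 0, 0.045, 0, 0, 0, 0.4],
  ],
)

```text
time_s: 10.05
tool_pos: [0.447, 0.1758, 0.0169]
orientation: [0.001, 0.679, 0.735, 0.001]
force: [0.4, 0.4, 3.4]
finger_gap: 0.0442
finger_force: 60.9
```

```bash
python3 -c "
from m import *
s,R=st();print(w2b(*s['tool_pos'][:2]));goto(*b2w(-.09,0),.015,4.5)"
```

```text
t10.05 pos [0.447  0.1758 0.0169] ydir 4.53 deg zdir [ 0.003  0.001 -1.   ] F [0.4 0.4 3.4] gap 0.0442 ff 60.9 q6 0.22
(np.float64(-0.1679067429199277), np.float64(0.36576101126761157))
t10.05 pos [0.447  0.1758 0.0169] ydir 4.53 deg zdir [ 0.003  0.001 -1.   ] F [0.4 0.4 3.4] gap 0.0442 ff 60.9 q6 0.22
shift frac [-1.829  0.388  0.01 ]
turn z frac 0.0007712659000459254
```

>>> send_rows(
  plan=[
    [-0.03, 0.02, 0, 0, 0, 0, 0.4],
    [-0.1, 0.06, 0, 0, 0, 0, 0.4],
    [-0.19, 0.1, 0, 0, 0, 0, 0.4],
    [-0.28, 0.14, 0, 0, 0, 0, 0.4],
    [-0.37, 0.18, 0, 0, 0, 0, 0.4],
  ],
)

```text
time_s: 10.55
tool_pos: [0.4888, 0.1048, 0.0169]
orientation: [0.0, 0.678, 0.735, 0.001]
force: [-1.3, 3.8, 6.2]
finger_gap: 0.0439
finger_force: 61.4
```

>>> send_rows(
  plan=[
    [-0.1, 0.03, 0, 0, 0, 0, 0.4],
    [-0.2, 0.06, 0, 0, 0, 0, 0.4],
    [-0.3, 0.09, 0, 0, 0, 0, 0.4],
    [-0.4, 0.11, 0, 0, 0, 0, 0.4],
    [-0.5, 0.13, 0, 0, 0, 0, 0.4],
  ],
)

```text
time_s: 11.05
tool_pos: [0.5227, 0.0068, 0.0169]
orientation: [0.001, 0.678, 0.735, 0.001]
force: [-0.4, 4.5, 5.5]
finger_gap: 0.0443
finger_force: 61.3
```

>>> send_rows(
  plan=[
    [-0.1, 0, 0, 0, 0, 0, 0.4],
    [-0.2, 0, 0, 0, 0, 0, 0.4],
    [-0.3, 0, 0, 0, 0, 0, 0.4],
    [-0.4, 0, 0, 0, 0, 0, 0.4],
    [-0.5, 0, 0, 0, 0, 0, 0.4],
  ],
)

```text
time_s: 11.55
tool_pos: [0.5304, -0.0931, 0.0169]
orientation: [0.001, 0.678, 0.735, 0.001]
force: [0.0, 4.2, 5.8]
finger_gap: 0.0441
finger_force: 60.9
```

>>> send_rows(
  plan=[
    [-0.1, 0, 0, 0, 0, 0, 0.4],
    [-0.2, 0, 0, 0, 0, 0, 0.4],
    [-0.3, 0, 0, 0, 0, 0, 0.4],
    [-0.4, 0, 0, 0, 0, 0, 0.4],
    [-0.45, 0, 0, 0, 0, 0, 0.4],
  ],
)

```text
time_s: 12.05
tool_pos: [0.5375, -0.1835, 0.0169]
orientation: [0.001, 0.679, 0.734, 0.001]
force: [0.5, 5.7, 8.0]
finger_gap: 0.0441
finger_force: 61.0
```

```bash
python3 -c "
from m import *
snap('wrist','w4');goto(*b2w(-.105,0),.015,4.5)
p=load('w4')['p'];g=p.max(2);print(g[300:345:4,321]);k=(g<60).astype(np.uint8)
"
```

```text
t12.10 pos [ 0.5374 -0.1846  0.0169] ydir 4.46 deg zdir [ 0.003 -0.001 -1.   ] F [ 0.4 -2.3  6. ] gap 0.0440 ff 61.1 q6 -0.47
shift frac [0.003 0.005 0.01 ]
turn z frac -0.0009057357906189544
[26 26 26 26 25 27 27 27 27 28 27 26]
```

View pics/w4.png

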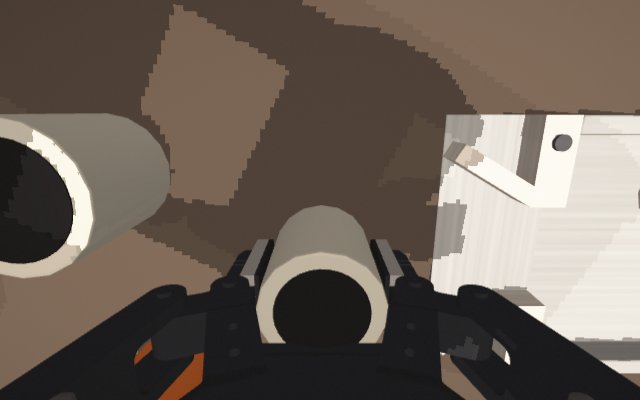

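The mid sleeve is held with its bore centred near (322,311). The jaw's throat edge is at (535,207)–(568,207).

```bash
python3 -c "
from h import *
for p in ((322,311,.055),(257,311,.055),(387,311,.055),(535,207,.015),(568,207,.015),(562,143,.015)): print(np.round(w2b(*onplane('w4',*p)[:2]),4))
print(w2b(*arm.sense()['tool_pos'][:2]))"
```

```text
[-0.1053  0.    ]
[-1.27e-01  1.00e-04]
[-0.0836  0.    ]
[-0.013   0.0245]
[0.0013 0.0245]
[-0.0065  0.0519]
(np.float64(-0.10602871651911314), np.float64(-0.0006039118243257017))
```

>>> send_rows(
  plan=[
    [0.002, 0.03, 0, 0, 0, 0, 0.4],
    [0.002, 0.08, 0, 0, 0, 0, 0.4],
    [0.002, 0.13, 0, 0, 0, 0, 0.4],
    [0.002, 0.18, 0, 0, 0, 0, 0.4],
    [0.002, 0.2, 0, 0, 0, 0, 0.4],
  ],
)

```text
time_s: 12.6
tool_pos: [0.5768, -0.1794, 0.0169]
orientation: [0.001, 0.679, 0.735, -0.0]
force: [-6.7, -0.1, 10.8]
finger_gap: 0.0438
finger_force: 61.2
```

>>> send_rows(
  plan=[
    [0, 0, 0, 0, 0, 0, 0.54],
    [0, 0.01, 0, 0, 0, 0, 0.54],
    [0, 0.04, 0, 0, 0, 0, 0.54],
    [0, 0.07, 0, 0, 0, 0, 0.54],
    [0, 0.1, 0, 0, 0, 0, 0.54],
  ],
)

```text
time_s: 13.1
tool_pos: [0.5967, -0.1773, 0.0152]
orientation: [-0.0, 0.679, 0.735, -0.0]
force: [-0.6, 0.1, -1.5]
finger_gap: 0.0464
finger_force: 0.2
```

>>> send_rows(
  plan=[
    [0, 0.03, 0, 0, 0, 0, 0.54],
    [0, 0.06, 0, 0, 0, 0, 0.54],
    [0, 0.09, 0, 0, 0, 0, 0.54],
    [0, 0.12, 0, 0, 0, 0, 0.54],
    [0, 0.15, 0, 0, 0, 0, 0.54],
  ],
)

```text
time_s: 13.6
tool_pos: [0.6266, -0.175, 0.0153]
orientation: [0.0, 0.679, 0.735, -0.0]
force: [-1.0, -0.4, -0.0]
finger_gap: 0.0461
finger_force: 0.2
```

```bash
python3 -c "
from m import *
snap('side','d5');objs('d5');s,R=st();print(w2b(*s['tool_pos'][:2]));goto(*b2w(.027,0),.015,4.5)"
```

```text
d5 [368. 143.] 208 [87 94 97] fit [ 0.495  -0.4704  0.0306] zmax 0.07 top [ 0.493 -0.453] [0.062 0.037]
d5 [366. 177.] 493 [ 59  75 100] fit [ 0.4466 -0.1868  0.0583] zmax 0.059 top [ 0.453 -0.206] [0.076 0.169]
d5 [310. 173.] 381 [57 62 65] fit [ 0.6278 -0.1933  0.0393] zmax 0.07 top [ 0.627 -0.171] [0.11  0.046]
d5 [285. 176.] 159 [ 92 102 107] fit [ 0.7028 -0.1393  0.0182] zmax 0.058 top [ 0.702 -0.139] [0.035 0.037]
d5 [404. 188.] 555 [44 45 83] fit [ 0.3253 -0.1464  0.0529] zmax 0.059 top [ 0.328 -0.166] [0.065 0.153]
d5 [207. 327.] 650 [ 92 102 110] fit [0.6468 0.4659 0.0343] zmax 0.07 top [0.641 0.476] [0.06  0.051]
t13.65 pos [ 0.6273 -0.1748  0.0154] ydir 4.55 deg zdir [ 0.001 -0.    -1.   ] F [ 0.8 -0.5  0.8] gap 0.0461 ff 0.0 q6 -0.41
(np.float64(-0.015636734288962516), np.float64(0.0021012217682474356))
t13.65 pos [ 0.6273 -0.1748  0.0154] ydir 4.55 deg zdir [ 0.001 -0.    -1.   ] F [ 0.8 -0.5  0.8] gap 0.0461 ff 0.0 q6 -0.41
shift frac [-0.011  0.213  0.002]
turn z frac 0.0010681875784064074
```

>>> send_rows(
  plan=[
    [-0.002, 0.03, 0, 0, 0, 0, 0.54],
    [-0.004, 0.07, 0, 0, 0, 0, 0.54],
    [-0.006, 0.11, 0, 0, 0, 0, 0.54],
    [-0.008, 0.15, 0, 0, 0, 0, 0.54],
    [-0.01, 0.19, 0, 0, 0, 0, 0.54],
  ],
)

```text
time_s: 14.15
tool_pos: [0.6651, -0.1741, 0.0155]
orientation: [0.0, 0.679, 0.735, 0.0]
force: [-1.3, 0.3, 3.1]
finger_gap: 0.0463
finger_force: 0.2
```

```bash
python3 -c "
from m import *
snap('wrist','w6');s,R=st();print(w2b(*s['tool_pos'][:2]));goto(*b2w(.028,-.001),.015,4.5)
p=load('w6')['p'];g=p.max(2)
m=(g<45).astype(np.uint8);print([int(g[305,c]) for c in range(250,400,10)],[int(g[r,321]) for r in range(190,330,6)])"
```

```text
t14.20 pos [ 0.666  -0.1739  0.0157] ydir 4.55 deg zdir [ 0.002 -0.    -1.   ] F [1.1 0.2 0.1] gap 0.0463 ff 0.0 q6 -0.39
(np.float64(0.022949047325704793), np.float64(-1.640167943769188e-05))
t14.20 pos [ 0.666  -0.1739  0.0157] ydir 4.55 deg zdir [ 0.002 -0.    -1.   ] F [1.1 0.2 0.1] gap 0.0463 ff 0.0 q6 -0.39
shift frac [-0.005  0.025  0.004]
turn z frac 0.001121334507397541
[27, 187, 186, 26, 26, 24, 25, 26, 26, 28, 27, 24, 179, 187, 36] [159, 154, 154, 132, 131, 131, 131, 132, 133, 132, 132, 191, 189, 187, 25, 26, 26, 26, 26, 27, 27, 25, 26, 26]
```

View pics/w6.png

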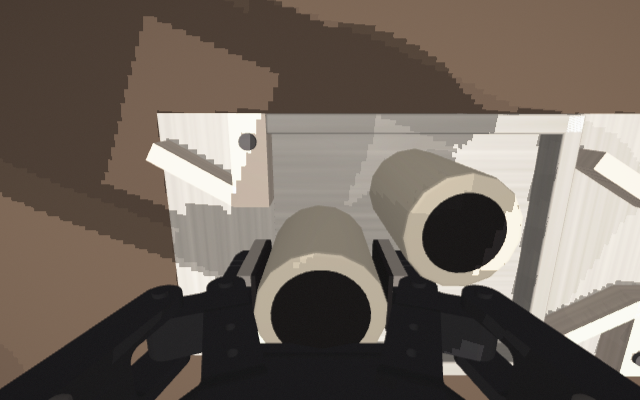

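The mid sleeve is through the throat at (320,313) and the small one is at (465,232). I'll grip, shift away from the small sleeve and seat the mid one deeper.

>>> send_rows(
  plan=[
    [0, 0, 0, 0, 0, 0, 0.4],
    [0, 0, 0, 0, 0, 0, 0.4],
    [0, 0.01, 0, 0, 0, 0, 0.4],
    [0, 0.02, 0, 0, 0, 0, 0.4],
    [-0.01, 0.023, 0, 0, 0, 0, 0.4],
  ],
)

```text
time_s: 14.7
tool_pos: [0.6687, -0.1752, 0.016]
orientation: [-0.001, 0.679, 0.735, 0.0]
force: [-2.8, 3.3, 5.8]
finger_gap: 0.0436
finger_force: 61.1
```

>>> send_rows(
  plan=[
    [-0.015, 0, 0, 0, 0, 0, 0.4],
    [-0.03, 0, 0, 0, 0, 0, 0.4],
    [-0.03, 0.02, 0, 0, 0, 0, 0.4],
    [-0.03, 0.04, 0, 0, 0, 0, 0.4],
    [-0.03, 0.055, 0, 0, 0, 0, 0.4],
  ],
)

```text
time_s: 15.2
tool_pos: [0.6798, -0.1815, 0.016]
orientation: [-0.0, 0.679, 0.734, -0.001]
force: [-5.4, 0.5, 7.6]
finger_gap: 0.0439
finger_force: 61.2
```

>>> send_rows(
  plan=[
    [0, 0, 0, 0, 0, 0, 0.6],
    [0, 0, 0, 0, 0, 0, 0.6],
    [0, 0, 0, 0, 0, 0, 0.6],
    [0, 0, -0.06, 0, 0, 0, 0.6],
    [0, 0, -0.16, 0, 0, 0, 0.6],
  ],
)

```text
time_s: 15.7
tool_pos: [0.6793, -0.1805, 0.0463]
orientation: [-0.002, 0.679, 0.735, -0.001]
force: [-0.1, -0.2, -0.4]
finger_gap: 0.0512
finger_force: 0.0
```

>>> send_rows(
  plan=[
    [0, 0, -0.12, 0, 0, 0, 0.6],
    [0, 0, -0.25, 0, 0, 0, 0.8],
    [0, 0, -0.4, 0, 0, 0, 1],
    [0, 0, -0.5, 0, 0, 0, 1],
    [0, 0, -0.5, 0, 0, 0, 1],
  ],
)

```text
time_s: 16.2
tool_pos: [0.6819, -0.1812, 0.1529]
orientation: [0.004, 0.679, 0.735, 0.002]
force: [-0.5, -0.1, 0.8]
finger_gap: 0.0854
finger_force: 0.0
```

```bash
python3 -c "
from m import *
snap('side','d7');objs('d7');snap('scene','s7');objs('s7')
s=load('d7');P=cloud('d7')
s,R=st();print(w2b(*s['tool_pos'][:2]));goto(.439,-.1532,.14,4.5)"
```

```text
d7 [368. 143.] 207 [88 95 98] fit [ 0.495  -0.4713  0.0312] zmax 0.07 top [ 0.493 -0.45 ] [0.062 0.036]
d7 [366. 177.] 504 [ 62  78 103] fit [ 0.4479 -0.1872  0.0589] zmax 0.059 top [ 0.452 -0.209] [0.077 0.167]
d7 [291. 174.] 340 [81 90 94] fit [ 0.8082 -0.2483  0.1638] zmax 0.057 top [ 0.691 -0.162] [0.063 0.083]
d7 [404. 188.] 549 [44 46 83] fit [ 0.3231 -0.1468  0.0529] zmax 0.058 top [ 0.328 -0.166] [0.064 0.154]
d7 [207. 327.] 650 [ 92 103 111] fit [0.6466 0.466  0.0341] zmax 0.07 top [0.641 0.476] [0.061 0.052]
s7 [295. 130.] 259 [83 49 78] fit [ 0.3344 -0.2198  0.0256] zmax 0.062 top [ 0.336 -0.219] [0.052 0.05 ]
s7 [199. 133.] 72 [110 118 122] fit [ 0.4893 -0.4727  0.0351] zmax 0.07 top [ 0.523 -0.471] [0.007 0.038]
s7 [324. 138.] 267 [ 47  77 131] fit [ 0.3195 -0.1184  0.0255] zmax 0.061 top [ 0.321 -0.118] [0.051 0.05 ]
s7 [260. 148.] 281 [ 48  78 132] fit [ 0.4656 -0.2651  0.0251] zmax 0.061 top [ 0.467 -0.264] [0.05  0.053]
s7 [294. 156.] 286 [114 126 131] fit [ 0.4374 -0.1544  0.0261] zmax 0.061 top [ 0.44  -0.153] [0.051 0.05 ]
s7 [497. 224.] 1490 [174 190 194] fit [0.364  0.4436 0.0732] zmax 0.07 top [0.344 0.455] [0.206 0.131]
s7 [240. 209.] 455 [ 98 108 113] fit [ 0.6964 -0.1493  0.0272] zmax 0.061 top [ 0.69  -0.163] [0.065 0.082]
s7 [462. 319.] 339 [108 121 130] fit [0.6459 0.4646 0.0343] zmax 0.07 top [0.664 0.463] [0.035 0.065]
t16.30 pos [ 0.6803 -0.1807  0.1473] ydir 4.53 deg zdir [ 0. -0. -1.] F [ 0.1 -0.3 -0.1] gap 0.0853 ff 0.0 q6 -0.39
(np.float64(0.03671649578111268), np.float64(-0.00792712554998866))
t16.30 pos [ 0.6803 -0.1807  0.1473] ydir 4.53 deg zdir [ 0. -0. -1.] F [ 0.1 -0.3 -0.1] gap 0.0853 ff 0.0 q6 -0.39
shift frac [ 0.233 -1.192  0.036]
turn z frac 0.0007375903814055778
```

Both passing sleeves stand upright and wholly inside the bay. Next the large sleeve, confirmed at (0.439,-0.1535).

>>> send_rows(
  plan=[
    [0.04, -0.15, 0, 0, 0, 0, 1],
    [0.08, -0.35, 0, 0, 0, 0, 1],
    [0.12, -0.55, 0, 0, 0, 0, 1],
    [0.16, -0.75, 0, 0, 0, 0, 1],
    [0.2, -0.93, 0, 0, 0, 0, 1],
  ],
)

```text
time_s: 16.8
tool_pos: [0.489, -0.1549, 0.145]
orientation: [-0.002, 0.679, 0.734, -0.001]
force: [0.5, -0.4, 0.8]
finger_gap: 0.0854
finger_force: 0.0
```

>>> send_rows(
  plan=[
    [0.02, -0.15, 0, 0, 0, 0, 1],
    [0.03, -0.24, 0, 0, 0, 0, 1],
    [0.03, -0.265, 0, 0, 0, 0, 1],
    [0.03, -0.265, 0, 0, 0, 0, 1],
    [0.03, -0.265, 0, 0, 0, 0, 1],
  ],
)

```text
time_s: 17.3
tool_pos: [0.4389, -0.1538, 0.1468]
orientation: [-0.0, 0.679, 0.735, -0.0]
force: [-0.4, 1.1, 0.6]
finger_gap: 0.0856
finger_force: 0.0
```

```bash
python3 -c "
from m import *
goto(.439,-.1534,.015,4.5)"
```

```text
t17.30 pos [ 0.4389 -0.1538  0.1468] ydir 4.54 deg zdir [-0.  0. -1.] F [-0.4  1.1  0.6] gap 0.0856 ff 0.0 q6 -0.50
shift frac [0.002 0.001 0.659]
turn z frac 0.0007843714562463886
```

>>> send_rows(
  plan=[
    [0, 0, 0.1, 0, 0, 0, 1],
    [0, 0, 0.25, 0, 0, 0, 1],
    [0, 0, 0.4, 0, 0, 0, 1],
    [0, 0, 0.55, 0, 0, 0, 1],
    [0, 0, 0.61, 0, 0, 0, 1],
  ],
)

```text
time_s: 17.8
tool_pos: [0.4374, -0.153, 0.022]
orientation: [-0.002, 0.678, 0.735, -0.001]
force: [0.3, 0.3, 0.6]
finger_gap: 0.0857
finger_force: 0.0
```

>>> send_rows(
  plan=[
    [0, 0, 0.045, 0, 0, 0, 1],
    [0, 0, 0.045, 0, 0, 0, 0.8],
    [0, 0, 0.045, 0, 0, 0, 0.6],
    [0, 0, 0.045, 0, 0, 0, 0.45],
    [0, 0, 0.045, 0, 0, 0, 0.45],
  ],
)

```text
time_s: 18.3
tool_pos: [0.4397, -0.1543, 0.0179]
orientation: [0.002, 0.679, 0.735, 0.001]
force: [-0.1, 0.2, 4.8]
finger_gap: 0.051
finger_force: 62.5
```

```bash
python3 -c "
from m import *
goto(.525,-.1,.015,4.5);goto(.525,.186,.015);goto(.617,.186,.015)"
```

```text
t18.30 pos [ 0.4397 -0.1543  0.0179] ydir 4.54 deg zdir [ 0.003 -0.001 -1.   ] F [-0.1  0.2  4.8] gap 0.0510 ff 62.5 q6 -0.50
shift frac [0.237 0.447 0.016]
turn z frac 0.000841158455201057
t18.30 pos [ 0.4397 -0.1543  0.0179] ydir 4.54 deg zdir [ 0.003 -0.001 -1.   ] F [-0.1  0.2  4.8] gap 0.0510 ff 62.5 q6 -0.50
shift frac [1.662 0.56  0.014]
t18.30 pos [ 0.4397 -0.1543  0.0179] ydir 4.54 deg zdir [ 0.003 -0.001 -1.   ] F [-0.1  0.2  4.8] gap 0.0510 ff 62.5 q6 -0.50
shift frac [1.626 1.019 0.015]
```

>>> send_rows(
  plan=[
    [0.02, 0.04, 0, 0, 0, 0, 0.45],
    [0.06, 0.12, 0, 0, 0, 0, 0.45],
    [0.12, 0.2, 0, 0, 0, 0, 0.45],
    [0.19, 0.28, 0, 0, 0, 0, 0.45],
    [0.27, 0.34, 0, 0, 0, 0, 0.45],
  ],
)

```text
time_s: 18.8
tool_pos: [0.5035, -0.0953, 0.018]
orientation: [0.002, 0.679, 0.734, -0.0]
force: [-2.7, -5.1, 7.7]
finger_gap: 0.0508
finger_force: 62.5
```

>>> send_rows(
  plan=[
    [0.09, 0.04, 0, 0, 0, 0, 0.45],
    [0.18, 0.08, 0, 0, 0, 0, 0.45],
    [0.28, 0.11, 0, 0, 0, 0, 0.45],
    [0.38, 0.13, 0, 0, 0, 0, 0.45],
    [0.48, 0.15, 0, 0, 0, 0, 0.45],
  ],
)

```text
time_s: 19.3
tool_pos: [0.5256, 0.0033, 0.018]
orientation: [0.002, 0.679, 0.734, 0.0]
force: [0.5, -4.1, 5.0]
finger_gap: 0.0511
finger_force: 62.5
```

>>> send_rows(
  plan=[
    [0.1, 0.01, 0, 0, 0, 0, 0.45],
    [0.2, 0.02, 0, 0, 0, 0, 0.45],
    [0.3, 0.03, 0, 0, 0, 0, 0.45],
    [0.4, 0.04, 0, 0, 0, 0, 0.45],
    [0.5, 0.05, 0, 0, 0, 0, 0.45],
  ],
)

```text
time_s: 19.8
tool_pos: [0.5276, 0.104, 0.018]
orientation: [0.002, 0.679, 0.734, 0.001]
force: [1.9, -4.1, 5.6]
finger_gap: 0.0507
finger_force: 62.5
```

>>> send_rows(
  plan=[
    [0.1, 0, 0, 0, 0, 0, 0.45],
    [0.2, 0.01, 0, 0, 0, 0, 0.45],
    [0.29, 0.02, 0, 0, 0, 0, 0.45],
    [0.36, 0.02, 0, 0, 0, 0, 0.45],
    [0.38, 0.02, 0, 0, 0, 0, 0.45],
  ],
)

```text
time_s: 20.3
tool_pos: [0.5255, 0.1807, 0.018]
orientation: [0.001, 0.678, 0.735, 0.001]
force: [0.6, -5.2, 6.4]
finger_gap: 0.0509
finger_force: 62.6
```

```bash
python3 -c "
from m import *
goto(.617,.186,.0179,4.5)"
```

```text
t20.30 pos [0.5255 0.1807 0.018 ] ydir 4.60 deg zdir [ 0.003 -0.001 -1.   ] F [ 0.6 -5.2  6.4] gap 0.0509 ff 62.6 q6 0.19
shift frac [-0.01   0.458  0.002]
turn z frac 0.0021452387071168627
```

>>> send_rows(
  plan=[
    [0, 0.03, 0, 0, 0, 0, 0.45],
    [0, 0.08, 0, 0, 0, 0, 0.45],
    [-0.005, 0.14, 0, 0, 0, 0, 0.45],
    [-0.005, 0.2, 0, 0, 0, 0, 0.45],
    [-0.01, 0.26, 0, 0, 0, 0, 0.45],
  ],
)

```text
time_s: 20.8
tool_pos: [0.5766, 0.1828, 0.018]
orientation: [-0.0, 0.678, 0.735, 0.0]
force: [-7.8, 0.2, 9.9]
finger_gap: 0.0509
finger_force: 63.3
```

>>> send_rows(
  plan=[
    [0, 0.06, 0, 0, 0, 0, 0.45],
    [0, 0.12, 0, 0, 0, 0, 0.45],
    [0, 0.17, 0, 0, 0, 0, 0.45],
    [0, 0.2, 0, 0, 0, 0, 0.45],
    [0, 0.2, 0, 0, 0, 0, 0.45],
  ],
)

```text
time_s: 21.3
tool_pos: [0.6173, 0.1857, 0.018]
orientation: [0.001, 0.679, 0.735, 0.001]
force: [-0.0, -0.0, 6.0]
finger_gap: 0.0509
finger_force: 62.6
```

>>> send_rows(
  plan=[
    [0, 0, 0, 0, 0, 0, 0.68],
    [0, 0, 0, 0, 0, 0, 0.68],
    [0, 0, 0, 0, 0, 0, 0.68],
    [0, 0, -0.06, 0, 0, 0, 0.68],
    [0, 0, -0.16, 0, 0, 0, 0.68],
  ],
)

```text
time_s: 21.8
tool_pos: [0.6152, 0.1851, 0.0476]
orientation: [-0.001, 0.679, 0.735, -0.001]
force: [-0.1, -0.6, 0.4]
finger_gap: 0.058
finger_force: 0.0
```

>>> send_rows(
  plan=[
    [0, 0, -0.15, 0, 0, 0, 0.7],
    [0, 0, -0.3, 0, 0, 0, 0.8],
    [0, 0, -0.45, 0, 0, 0, 1],
    [0, 0, -0.55, 0, 0, 0, 1],
    [0, 0, -0.55, 0, 0, 0, 1],
  ],
)

```text
time_s: 22.3
tool_pos: [0.6178, 0.1857, 0.1635]
orientation: [0.002, 0.679, 0.735, 0.003]
force: [0.3, 0.2, 1.0]
finger_gap: 0.0857
finger_force: 0.0
```

```bash
python3 -c "
from m import *
st();snap('side','d8');objs('d8');snap('scene','s8');objs('s8')
P=cloud('s8');z=P[...,2]
for u,v in ((240,209),):pass
k=(z>.045)&(z<.07)&(P[...,0]>.6)&(P[...,0]<.8)&(P[...,1]<-.05)&(P[...,1]>-.25)
q=P[k];print('bay tops u/v range',np.ptp(np.array([w2b(*a[:2]) for a in q]),axis=0),np.min([w2b(*a[:2]) for a in q],axis=0),np.max([w2b(*a[:2]) for a in q],axis=0))"
```

```text
t22.30 pos [0.6178 0.1857 0.1635] ydir 4.54 deg zdir [ 0.008  0.002 -1.   ] F [0.3 0.2 1. ] gap 0.0857 ff 0.0 q6 0.16
d8 [368. 143.] 206 [ 91  98 101] fit [ 0.4945 -0.4709  0.0308] zmax 0.07 top [ 0.493 -0.451] [0.063 0.037]
d8 [365. 168.] 229 [ 34  59 109] fit [ 0.4665 -0.2639  0.0258] zmax 0.058 top [ 0.466 -0.262] [0.05  0.052]
d8 [300. 171.] 68 [ 89  98 103] fit [ 0.7046 -0.1847  0.0456] zmax 0.057 top [ 0.67  -0.181] [0.025 0.041]
d8 [404. 188.] 554 [47 48 87] fit [ 0.3257 -0.1464  0.0528] zmax 0.059 top [ 0.328 -0.165] [0.064 0.152]
d8 [272. 241.] 417 [76 84 88] fit [0.6173 0.1879 0.0255] zmax 0.058 top [0.617 0.19 ] [0.052 0.053]
d8 [207. 327.] 647 [ 96 107 114] fit [0.6466 0.4659 0.0343] zmax 0.07 top [0.641 0.477] [0.06  0.051]
s8 [202. 120.] 115 [100 110 116] fit [ 0.4937 -0.4749  0.0283] zmax 0.07 top [ 0.486 -0.487] [0.051 0.04 ]
s8 [295. 130.] 257 [81 47 76] fit [ 0.3344 -0.2196  0.0256] zmax 0.061 top [ 0.336 -0.219] [0.051 0.051]
s8 [205. 133.] 220 [119 128 131] fit [ 0.4936 -0.4733  0.0309] zmax 0.07 top [ 0.499 -0.464] [0.057 0.052]
s8 [324. 138.] 268 [ 47  76 128] fit [ 0.3195 -0.1185  0.0255] zmax 0.061 top [ 0.321 -0.117] [0.051 0.05 ]
s8 [260. 148.] 283 [ 46  76 129] fit [ 0.4656 -0.265   0.0254] zmax 0.061 top [ 0.467 -0.264] [0.049 0.051]
s8 [497. 224.] 1485 [170 187 191] fit [0.3635 0.4434 0.0739] zmax 0.07 top [0.344 0.455] [0.203 0.131]
s8 [241. 209.] 461 [125 138 143] fit [ 0.6963 -0.1498  0.0279] zmax 0.061 top [ 0.689 -0.163] [0.063 0.082]
s8 [366. 248.] 408 [83 92 96] fit [0.6168 0.1862 0.0255] zmax 0.061 top [0.617 0.187] [0.053 0.05 ]
s8 [462. 319.] 343 [105 118 127] fit [0.6457 0.4646 0.0344] zmax 0.07 top [0.665 0.463] [0.032 0.065]
bay tops u/v range [0.06781381 0.08056877] [ 0.01387851 -0.03118598] [0.08169232 0.04938279]
```

All three sleeves are in place and upright, and the bystanders and decoys haven't moved. I'll let the arm settle and hand in.

>>> send_rows(
  plan=[
    [0, 0, 0, 0, 0, 0, 1],
    [0, 0, 0, 0, 0, 0, 1],
    [0, 0, 0, 0, 0, 0, 1],
  ],
)

```text
time_s: 22.7
tool_pos: [0.6158, 0.1852, 0.157]
orientation: [-0.001, 0.679, 0.735, -0.001]
force: [0.5, 0.6, 0.5]
finger_gap: 0.0855
finger_force: 0.0
```

```bash
python3 -c "
from workcell import arm
print(arm.hand_in())"
```

```text
the job is handed in; nothing more can be done
None
```

The job is handed in after 22.7 s: the wide gauge was the fitted one, so the small and mid sleeves went through it and stand wholly inside the bay, and the large one stands wholly inside the reject pen.

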